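# Close a tool case and burnish its seam

## Task

Slide the cover of the metal case fully home. Then take the spring-pointed burnisher (the wooden-handled tool with a collar) from the wooden block and, with its point pressed lightly in the groove so that the spring gives a little but never bottoms, follow the half-round seam between cover and rim in one slow unbroken pass at about 2 cm a second, from its end on the robot's side round to its far end. Stand the burnisher back upright in its hole with the collar down on the block, leave the cover fully home and everything else where it stands.

Things in the scene. Friction and masses are not known exactly. Their poses are not given: they have to be found in the camera images.
- case: aluminium tool case fixed to the table, 106 mm wide (x), 170 long (y), 45 high; straight at its -y end, half-round at its +y end. Origin: centre of underside. Its yaw is within 0.45 rad of 0: its -x side faces the robot. A flat steel cover slides along its y, flush in its top; closed, the cover's half-round nose meets the round rim in the seam.
- cover (a joint): sliding of the cover, m: 0 = fully home against its stop (closed), grows as it opens towards the case's -y, at most 0.075. About 8 N of friction; it stays where it is left.
- cover_rib (a point): centre of the top of the upright grip rib on the cover; the rib is 40 mm long (case x), 12 mm thick (case y, the sliding direction) and 28 mm high above the flat cover top, which is level with the top of the case (45 mm above the table). It moves with the cover; closed, it is at case (0, -25, 73) mm.
- seam_centre (a point): centre of the seam's half circle, level with the top: case (0, 33, 45) mm, fixed to the case. The seam is a V groove 10 mm wide, 5 mm deep, radius 39 mm at its bottom, bulging to case +y; the cover's shoulders block it at 0 and 180 degrees.
- burnisher: burnisher upright in the wooden block, about 120 g: square wooden handle 14 x 14 mm, steel collar 28 across, 5 thick, shank 10 across, thin sprung point. Origin: centre of the collar's underside, which rests on the block's top. z runs up the handle (z = 5 to 65 mm), x and y square to its faces; free tip at z = -45. Starts within 0.25 rad of the block's yaw.
- point_tip (a point): lowest point of the burnisher's rounded, polished sprung point (ball end 5 mm across; it slides easily)
- spring_point (a joint): how far the sprung point is pushed up into the shank, m: 0 = free, 0.010 = stop. About 1 N starts it and each further mm takes 0.4 N more; 1 to 7 mm is a light working pressure.
- block: pale wooden punch block fixed to the table, 55 mm (its x) by 170 mm (its y), 60 mm high; origin centre of the underside. Three short steel punches (8 to 10 mm thick) are fixed upright in it at y = -15, -40, -65 mm and stand up to 34 mm above its top: not needed.
- block_hole (a point): centre of the mouth of the burnisher's round hole, 19 mm across and 50 mm deep, in the block's top face: block (0, 45, 60) mm
- jar: small clear jar, 42 mm across, 50 mm high; bystander
- blanks: aluminium disc blank, 52 mm across, 12 mm high; bystander
- hammer: hammer lying on the table; bystander
- graver: straight tool with a wooden handle lying on the table; bystander
- glue: amber bottle, 56 mm across, 110 mm high; bystander
- pitch_block: wooden cube 75 mm wide, 69 mm high, dark pitch and a metal disc on top; bystander
- cup: steel cup, 68 mm across, 85 mm high; bystander
- seam_0 (a point): point 0 of 0 to 6 along the seam, at 165 degrees (from case x towards case y) round seam_centre, fixed to the case: where the tip lies when the point rests in the groove, 4 mm below the top; the start, on the side facing the robot
- seam_1 (a point): point 1 of 0 to 6 along the seam, at 140 degrees (from case x towards case y) round seam_centre, fixed to the case: where the tip lies when the point rests in the groove, 4 mm below the top
- seam_2 (a point): point 2 of 0 to 6 along the seam, at 115 degrees (from case x towards case y) round seam_centre, fixed to the case: where the tip lies when the point rests in the groove, 4 mm below the top
- seam_3 (a point): point 3 of 0 to 6 along the seam, at 90 degrees (from case x towards case y) round seam_centre, fixed to the case: where the tip lies when the point rests in the groove, 4 mm below the top; middle of the round end
- seam_4 (a point): point 4 of 0 to 6 along the seam, at 65 degrees (from case x towards case y) round seam_centre, fixed to the case: where the tip lies when the point rests in the groove, 4 mm below the top
- seam_5 (a point): point 5 of 0 to 6 along the seam, at 40 degrees (from case x towards case y) round seam_centre, fixed to the case: where the tip lies when the point rests in the groove, 4 mm below the top
- seam_6 (a point): point 6 of 0 to 6 along the seam, at 15 degrees (from case x towards case y) round seam_centre, fixed to the case: where the tip lies when the point rests in the groove, 4 mm below the top; the finish, on the far side
Mind the look-alikes: they are no part of the job. What is meant by the burnisher is not purple, and is the smaller of those in its own colour.

How it is judged:
On the way, in this order (a step that is already met when the one before it is completed fails the run):
1. the cover is slid fully home (within 3 mm) (value of joint cover below 0.003 m), for 0.2 s.
2. cover home, point pressed in the seam at seam_0 (within 6 mm, sprung in over 0.5 mm) (distance between point_tip and seam_0 below 0.006 m and value of joint spring_point above 0.0005 m and value of joint cover below 0.004 m), for 0.15 s.
3. cover home, point pressed in the seam at seam_1 (within 6 mm, sprung in over 0.5 mm) (distance between point_tip and seam_1 below 0.006 m and value of joint spring_point above 0.0005 m and value of joint cover below 0.004 m), for 0.15 s.
4. cover home, point pressed in the seam at seam_2 (within 6 mm, sprung in over 0.5 mm) (distance between point_tip and seam_2 below 0.006 m and value of joint spring_point above 0.0005 m and value of joint cover below 0.004 m), for 0.15 s.
5. cover home, point pressed in the seam at seam_3 (within 6 mm, sprung in over 0.5 mm) (distance between point_tip and seam_3 below 0.006 m and value of joint spring_point above 0.0005 m and value of joint cover below 0.004 m), for 0.15 s.
6. cover home, point pressed in the seam at seam_4 (within 6 mm, sprung in over 0.5 mm) (distance between point_tip and seam_4 below 0.006 m and value of joint spring_point above 0.0005 m and value of joint cover below 0.004 m), for 0.15 s.
7. cover home, point pressed in the seam at seam_5 (within 6 mm, sprung in over 0.5 mm) (distance between point_tip and seam_5 below 0.006 m and value of joint spring_point above 0.0005 m and value of joint cover below 0.004 m), for 0.15 s.
8. cover home, point pressed in the seam at seam_6 (within 6 mm, sprung in over 0.5 mm) (distance between point_tip and seam_6 below 0.006 m and value of joint spring_point above 0.0005 m and value of joint cover below 0.004 m), for 0.15 s.
At the end, for the whole second after the job is handed in: the cover is within 3 mm of fully home; the burnisher stands at rest in its hole, upright within 0.1 rad, its axis within 8 mm of the hole's and its collar within 3 mm of the block's top (value of joint cover below 0.003 m and horizontal distance between burnisher and block_hole below 0.008 m and z of burnisher in the frame of block_hole between -0.003 and 0.003 m and angle between burnisher's own z axis and vertical below 0.1 rad and linear speed of burnisher below 0.02 m/s and angular speed of burnisher below 0.2 rad/s); the robot touches nothing.
It fails at once if the point is pushed in by more than 9 mm (pressed hard) (value of joint spring_point above 0.009 m).
It fails at once if the burnisher moves faster than 14 cm/s (jerked or swept) while its point is pressed on the seam 12 mm or more beyond seam_centre (along case y) (horizontal distance between point_tip and seam_centre below 0.048 m and y of point_tip in the frame of case above 0.045 m and value of joint spring_point above 0.001 m and linear speed of burnisher above 0.14 m/s).
It fails at once if the pass is broken: the point is off the metal but under 12 mm above it, over the bulge of the round end (18 mm or more beyond seam_centre) (horizontal distance between point_tip and seam_centre below 0.048 m and y of point_tip in the frame of case above 0.051 m and z of point_tip in the frame of case between 0.03 and 0.057 m and value of joint spring_point below 0.0002 m).
It fails at once if a bystander is moved by more than 25 mm (distance of any of jar, blanks, hammer, graver, glue, pitch_block, cup from where it was at the start of the episode above 0.025 m).
It also fails if it takes over 72 s, if anything falls off the work surface, if the arm or the gripper's body presses on something with over 40 N, if the wrist force passes 120 N, or if a joint passes its speed limit or range.

## Robot

A 6-joint arm with a two-finger parallel gripper is mounted at the origin on the work surface. World frame = base frame: x ahead of the robot, y to its left, z up, the work surface at z = 0. Lengths are in m, angles in rad, forces in N, time in s.
With the tool pointing down it reaches from about 0.35 to 0.775 m from the base axis. Payload 7.3 kg.
Tool frame: the origin (TCP) lies on the front face of the gripper's body, between the roots of the fingers; the fingertips stand ahead of it and the grasp point (between the pads) lies 47 mm ahead of it (finger_overhang is the z of the fingertips in the tool frame, in m); z points along the fingers, y is the line along which they close (so a half turn about z gives the same grasp; the last joint's range is limited). The gripper opens to 92 mm and grips with 3 to 60 N. Pads are 19 mm wide; open, the fingers measure 130 mm over their backs; the gripper's body (75 mm by 190 mm) begins 47 mm behind the grasp point.
Start: joints at [1.118, 0.342, 1.524, -0, 1.275, -0.146], TCP at [0.159, 0.501, 0.292] pointing down, gripper open.
Joint ranges: [-2.53, 2.53], [-0.77, 2.02], [0.04, 2.7], [-1, 4.14], [0.28, 2.66], [-3.11, 3.11]. Speed limits (rad/s): [2.57, 2.57, 3.14, 3.14, 3.14, 3.14].

## Interface

Orientations are given as [roll, pitch, yaw] about the fixed x, y, z axes, in that order (R = Rz(yaw) Ry(pitch) Rx(roll)).
In Python, from cell import * gives the robot as it stands. The module is installed in compiled form; this text tells all that it offers.
- The arm moves only by the tool arm_command, never from a script. Its argument "series" is a list of rows, each an object of numbers: "x", "y", "z": the shift along the tool's x, y, z in mm; "rx", "ry", "rz": the turn, a rotation vector about the tool's x, y, z in degrees. A call has 1 to 20 rows; each row is the pose to reach, as a shift and turn from the pose commanded when the call began, along the tool's axes at that moment; what a row does not reach only later rows make up. A row lasts 1/10 s, in which the tool goes at most 50 mm and 8.59 degrees, less where a joint would pass 70% of its speed; a pose out of reach is approached as far as the arm can. A call with a gripper value outside its range is refused whole. "hand" is the finger opening in mm, from 0 to 91.8, set as the call begins (left out, the last holds). The fingers move at their own pace and stop on an object; "squeeze" is the grip in N (left out, the last holds). Time passes only in rows, so rows that repeat a pose let the fingers close. It gives the time, the measured TCP pose, the force, the opening and the grip force at its end, in the units of the state.
- observe(): the state, without advancing time (a new reading comes with each control period).
- read_camera(name): name is "side" or "top" or "wrist"; returns a dict with "pixels" (480x640x3 uint8, blue, green, red), "K" (3x3 intrinsics, pixels), "k1" (the pictures are not rectified: a ray, as slopes to the right and down, at radius r is drawn at 1 + k1 r^2 times it, then the intrinsics apply), "rvec" (rotation vector, rad) and "tvec" (3), from world to camera coordinates, as OpenCV has them. Camera axes: x right, y down, z forward; pixel columns grow to the right and rows downward; lengths in m; the calibration is good to about 2 mm. A picture is of the moment at which its call begins. There is no depth.
- hand_in(): hands the job in; it is judged then, once.
Trained networks look in a picture, given as the dict that the camera call returned (one of the last four; its "shot" number tells which), for a name from the list of things; names that differ only in an ending like _2 or _b are one class to them, and where a whole thing is asked for, a point or a joint stands for the part that bears it (a point fixed in the world has none). Each returns a list of dicts, best first, with "confidence" (0 to 1); they miss things now and then, are a little off and sometimes report something else, mostly with a low value. They report only what shows in the picture. A call takes as long as a camera call. They do not tell look-alikes from the thing itself.
- boxes_of(picture, query): "point" ([x, y, z] in m, in world coordinates, good to about 4 mm: the middle of the surface that is visible of it).
- trace(picture, query): "pixels" (480x640 bool, what is visible of it).
- mark_of(picture, query): "point" ([x, y, z] in m, in world coordinates, good to about 4 mm: a listed point, or the origin of a listed thing).
The state is a dict: "time": time; "qpos": joint angles; "qvel": joint speeds; "joint_efforts": joint torques, N m; "tool_pos": TCP position; "tool_rot": TCP orientation; "contact_force": force on the tool from outside, world axes, zero at the start; "torque": the same for the moment, N m; "opening": finger opening in m; "grip_force": force on a finger pad.
Only numpy, scipy, OpenCV 4.12 (cv2) and the standard library are available. Lean on these libraries where they do the work, as an engineer would, in place of code of your own. Each camera call takes 0.05 s, during which the arm holds its last target. There are 200 camera calls.

## Working session

There is one attempt and no reset: what is moved stays moved. The work goes in short steps, Python scripts to look and compute and a tool call to move; the robot and the scene stay as the last step left them, time stands still between calls to the robot, and variables do not carry over. Pictures are saved under pics/ and viewed, at most 11 in all, crops included, and the job is handed in when it is done.

Besides the shell and the picture viewer there is one more tool, called after "Call:" as a command line: name --argument value ..., lists and objects as JSON in quotes. arm_command: Moves the arm, as the interface text tells. Its arguments: {"type":"object","properties":{"series":{"type":"array"},"hand":{"type":"number"},"squeeze":{"type":"number"}},"required":["series"]}

```bash
mkdir -p pics; cat > h.py <<'E'
from cell import *
import numpy as np, cv2
from scipy.spatial.transform import Rotation as R
def proj(p,P):
    rv=np.array(p["rvec"],float);t=np.array(p["tvec"],float)
    c=R.from_rotvec(rv.ravel()).apply(np.atleast_2d(P))+t.ravel()
    s=c[:,:2]/c[:,2:];r2=(s**2).sum(1,keepdims=True);s=s*(1+p["k1"]*r2)
    K=np.array(p["K"]);return s@K[:2,:2].T+K[:2,2]
def ray(p,uv):
    K=np.array(p["K"],float)
    s=cv2.undistortPoints(np.array(uv,float).reshape(-1,1,2),K,np.array([p["k1"],0,0,0.]))[:,0]
    Rm=R.from_rotvec(np.array(p["rvec"],float).ravel());t=np.array(p["tvec"],float).ravel()
    d=Rm.inv().apply(np.c_[s,np.ones(len(s))]);return -Rm.inv().apply(t),d
def atz(p,uv,z):
    o,d=ray(p,uv);return o+d*((z-o[2])/d[:,2])[:,None]
E
python3 - <<'E'
from h import *
np.set_printoptions(precision=4,suppress=True)
for n in ("top","side"):
    p=read_camera(n);cv2.imwrite(f"pics/{n}1.png",p["pixels"])
    print(n,np.array(p["K"]).tolist(),p["k1"])
    for q in ("burnisher","cover_rib","seam_centre","seam_0","seam_3","seam_6","block_hole","block","case","point_tip","jar","blanks","hammer","graver","glue","pitch_block","cup"):
        for m in mark_of(p,q)[:3]: print(q,np.array(m["point"]),round(m["confidence"],2),proj(p,m["point"]).round().tolist())
print(observe())
E
```

```text
top [[458.9609556320687, 0.0, 320.3162323124789], [0.0, 458.9609556320687, 239.63730670280373], [0.0, 0.0, 1.0]] -0.05129771141947824
burnisher [ 0.4847 -0.1903  0.0602] 0.79 [[388.0, 293.0]]
burnisher [ 0.5755 -0.1542  0.0596] 0.67 [[373.0, 256.0]]
burnisher [ 0.4427 -0.0364  0.0036] 0.57 [[325.0, 310.0]]
cover_rib [0.5912 0.1075 0.0741] 0.92 [[267.0, 250.0]]
cover_rib [0.5227 0.2584 0.0439] 0.49 [[208.0, 278.0]]
cover_rib [ 0.6375  0.4424 -0.0018] 0.2 [[145.0, 237.0]]
seam_centre [0.5364 0.2261 0.0485] 0.58 [[221.0, 273.0]]
seam_0 [0.5031 0.241  0.0427] 0.93 [[215.0, 286.0]]
seam_0 [0.5093 0.2558 0.0421] 0.93 [[209.0, 284.0]]
seam_0 [0.5515 0.2627 0.0446] 0.86 [[207.0, 267.0]]
seam_3 [0.5031 0.241  0.0427] 0.93 [[215.0, 286.0]]
seam_3 [0.5093 0.2558 0.0421] 0.93 [[209.0, 284.0]]
seam_3 [0.5515 0.2627 0.0446] 0.86 [[207.0, 267.0]]
seam_6 [0.5031 0.241  0.0427] 0.93 [[215.0, 286.0]]
seam_6 [0.5093 0.2558 0.0421] 0.93 [[209.0, 284.0]]
seam_6 [0.5515 0.2627 0.0446] 0.86 [[207.0, 267.0]]
block_hole [ 0.5773 -0.1652  0.0629] 0.6 [[377.0, 255.0]]
block [ 0.5924 -0.2082  0.003 ] 0.64 [[391
[... 2304 characters left out ...]
 187.0]]
pitch_block [0.422  0.4826 0.0001] 0.9 [[191.0, 194.0]]
pitch_block [0.64   0.4414 0.0004] 0.54 [[261.0, 187.0]]
cup [ 0.4724 -0.5247  0.0013] 0.7 [[376.0, 445.0]]
cup [0.5463 0.2296 0.0435] 0.44 [[254.0, 205.0]]
{'time': 1.8, 'qpos': array([ 1.118 ,  0.342 ,  1.5241,  0.    ,  1.2754, -0.146 ]), 'qvel': array([ 0.0001, -0.0003, -0.0003,  0.0008, -0.0021,  0.0001]), 'joint_efforts': array([ -0.0005, -43.1129, -24.4473,   0.0718,   0.0484,  -0.    ]), 'tool_pos': array([0.1585, 0.5005, 0.2922]), 'tool_rot': array([3.1415, 0.    , 2.8347]), 'contact_force': array([0.2547, 0.0148, 0.6631]), 'torque': array([-0.0281,  0.0135,  0.0301]), 'grip_force': 0.0, 'opening': 0.09200458600384921}
```

```bash
python3 - <<'E'
from h import *
t=cv2.imread("pics/top1.png");s=cv2.imread("pics/side1.png")
a=cv2.resize(t[170:340,180:440],(800,523),interpolation=cv2.INTER_CUBIC)
b=cv2.resize(s[170:340,200:440],(800,567),interpolation=cv2.INTER_CUBIC)
cv2.imwrite("pics/topc.png",a);cv2.imwrite("pics/sidec.png",b)
E
```

```text
(no output)
```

View pics/topc.png

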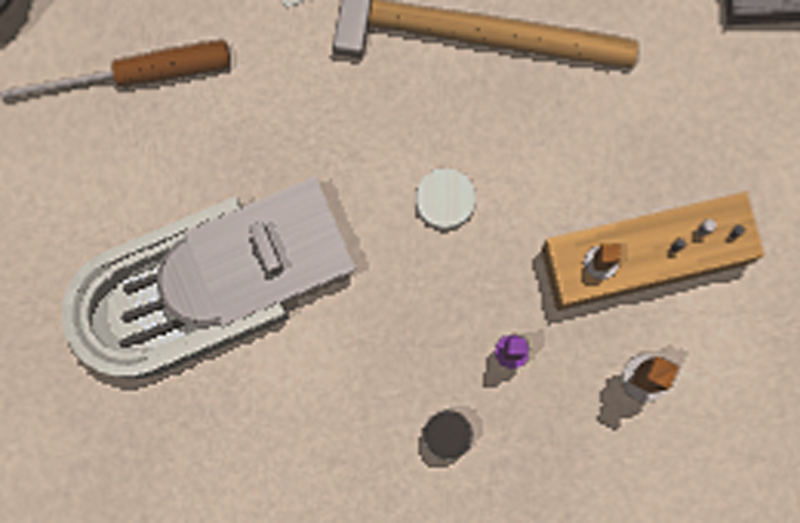

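View pics/sidec.png

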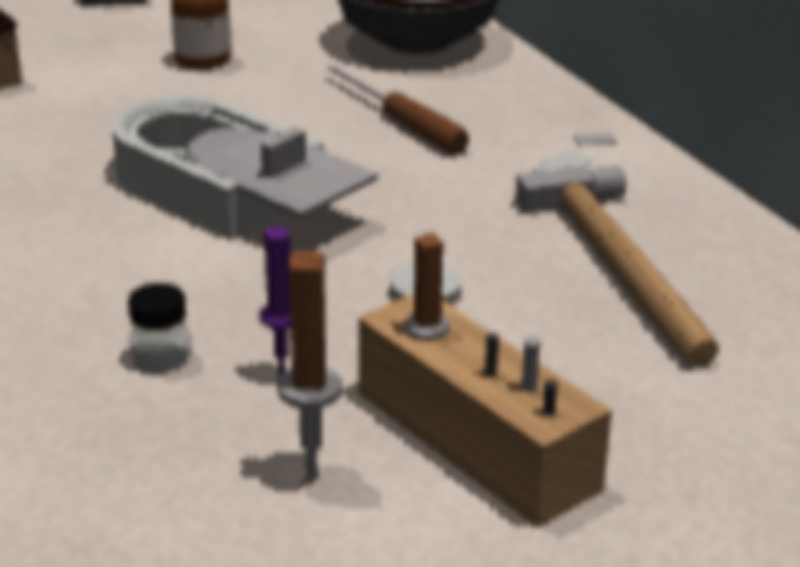

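Candidates in the top image: the purple tool at about (346,284), the big brown tool standing free at (391,292), and the brown tool in the block at (376,254). The last is the burnisher. It is brown, the smaller of the two brown ones, and it stands in the wooden block. The side crop confirms this. The case's cover is nearly fully open.

```bash
cat >> h.py <<'E'
from scipy.optimize import minimize
import cell
def hull(p,P,S=4):
    h=cv2.convexHull((proj(p,P)*16*S).astype(np.int32)+8*(S-1)) 
    return h
def fill(p,parts,shape,S=4):
    m=np.zeros((shape[0]*S,shape[1]*S),np.uint8)
    for P in parts: cv2.fillConvexPoly(m,hull(p,P,S),255,cv2.LINE_8,4)
    return cv2.resize(m,(shape[1],shape[0]),interpolation=cv2.INTER_AREA)/255.
def place(P,x,y,a):
    c,s=np.cos(a),np.sin(a);P=np.array(P,float)
    return np.c_[x+c*P[:,0]-s*P[:,1],y+s*P[:,0]+c*P[:,1],P[:,2]]
def ext(xy,z0,z1): return np.array([[a,b,z] for z in(z0,z1) for a,b in xy])
th=np.linspace(0,np.pi,40)
CASE=ext([(-.053,-.085),(.053,-.085)]+[(.053*np.cos(t),.032+.053*np.sin(t)) for t in th],0,.045)
BLOCK=ext([(a,b) for a in(-.0275,.0275) for b in(-.085,.085)],0,.06)
def fit(views,build,x0,step):
    def f(v): return sum(np.abs(fill(p,build(v),m.shape)-m).sum() for p,m in views)
    s=np.array(x0)+np.vstack([np.zeros(len(x0)),np.diag(step)])
    r=minimize(f,x0,method="Nelder-Mead",options=dict(initial_simplex=s,xatol=1e-5,fatol=.1,maxiter=500));return r.x,r.fun
E
python3 - <<'E'
from h import *
np.set_printoptions(precision=4,suppress=True)
print([k for k in dir(cell) if not k.startswith("_")], getattr(cell,"finger_overhang",None))
V={}
for n in ("top","side"):
    p=read_camera(n);V[n]=p
    for q in("case","cover","block"):
        for i,m in enumerate(trace(p,q)[:2]):
            a=np.array(m["pixels"]);ys,xs=np.nonzero(a);print(n,q,m["confidence"],a.sum(),xs.mean(),ys.mean())
            if i==0:V[n,q]=a
vc=[(V[n],(V[n,"case"]|V[n,"cover"]).astype(float)) for n in("top","side")]
def bc(v):
    x,y,a,o,w=v
    lid=ext([(-w,-.085-o),(w,-.085-o),(w,0-o),(-w,-o)],.041,.045)
    return [place(CASE,x,y,a),place(lid,x,y,a)]
for vs in(vc,vc[:1],vc[1:]): print("case",fit(vs,bc,[.555,.195,.40,.07,.043],[.01,.01,.05,-.01,.003]))
vb=[(V[n],V[n,"block"].astype(float)) for n in("top","side")]
for vs in(vb,vb[:1],vb[1:]): print("block",fit(vs,lambda v:[place(BLOCK,*v)],[.59,-.205,.25],[.01,.01,.05]))
E
```

```text
['IKError', 'boxes_of', 'finger_overhang', 'hand_in', 'mark_of', 'observe', 'read_camera', 'trace'] 0.0655
top case 0.9 3690 245.15067750677505 261.2552845528455
top case 0.41 223 325.10762331838566 310.5560538116592
top cover 0.89 2002 261.6233766233766 253.50949050949052
top cover 0.24 3680 245.0782608695652 261.2184782608696
top block 0.62 1512 393.0548941798942 250.7149470899471
side case 0.73 2233 267.9332736229288 219.04433497536945
side cover 0.82 953 283.0797481636936 220.43966421825814
side cover 0.15 2167 267.45639132441164 219.11398246423627
side block 0.64 3008 345.9956781914894 293.12367021276594
case (array([0.5545, 0.1969, 0.4042, 0.0688, 0.0428]), np.float64(266.47058823529414))
case (array([0.5546, 0.1977, 0.4047, 0.069 , 0.0428]), np.float64(70.54901960784314))
case (array([0.5527, 0.1926, 0.3915, 0.0746, 0.0435]), np.float64(78.38039215686274))
block (array([ 0.5895, -0.2067,  0.2373]), np.float64(588.3019607843137))
block (array([ 0.5911, -0.205 ,  0.2432]), np.float64(201.72941176470587))
block (array([ 0.5876, -0.2086,  0.236 ]), np.float64(263.30196078431374))
```

```bash
cat >> h.py <<'E'
def rel(x,y,z,yaw,base=None):
    o=observe();T=R.from_euler("xyz",o["tool_rot"]);p=o["tool_pos"]
    d=T.inv().apply(np.array([x,y,z])-p)*1000
    rv=np.degrees((T.inv()*R.from_euler("xyz",[np.pi,0,yaw])).as_rotvec())
    return d.round(2).tolist(),rv.round(2).tolist()
E
python3 - <<'E'
from h import *
print(rel(.591,.107,.25,.40+np.pi))
E
```

```text
([-531.11, -244.54, 42.24], [0.01, 0.0, -40.5])
```

Call:
arm_command --series '[{"x": -40,"y": -18,"z": 3,"rz": -4},{"x": -80,"y": -37,"z": 6,"rz": -10},{"x": -120,"y": -55,"z": 10,"rz": -16},{"x": -160,"y": -74,"z": 13,"rz": -22},{"x": -200,"y": -92,"z": 16,"rz": -28},{"x": -240,"y": -110,"z": 19,"rz": -34},{"x": -280,"y": -129,"z": 22,"rz": -38},{"x": -320,"y": -147,"z": 25,"rz": -40.5},{"x": -360,"y": -166,"z": 29,"rz": -40.5},{"x": -400,"y": -184,"z": 32,"rz": -40.5},{"x": -440,"y": -203,"z": 35,"rz": -40.5},{"x": -480,"y": -221,"z": 38,"rz": -40.5},{"x": -515,"y": -237,"z": 41,"rz": -40.5},{"x": -531,"y": -244.5,"z": 42,"rz": -40.5},{"x": -531,"y": -244.5,"z": 42,"rz": -40.5},{"x": -531,"y": -244.5,"z": 42,"rz": -40.5}]' --hand 60 --squeeze 25

```text
invalid input
```

```bash
python3 - <<'E'
from h import *
np.set_printoptions(precision=4,suppress=True)
p=read_camera("wrist");cv2.imwrite("pics/w1.png",p["pixels"])
for q in("cover_rib","seam_centre","seam_3","case"):
    for m in mark_of(p,q)[:2]: print(q,np.array(m["point"]),m["confidence"],proj(p,m["point"]))
Rm=R.from_rotvec(np.array(p["rvec"]).ravel());print("cam",-Rm.inv().apply(np.array(p["tvec"]).ravel()),Rm.inv().apply([0,0,1]))
o=observe();print(o["tool_pos"],o["tool_rot"],o["time"],o["contact_force"])
E
```

```text
seam_3 [ 0.4183  0.4835 -0.0019] 0.22 [[366.6314 381.7069]]
cam [0.0791 0.5248 0.3855] [ 0.2891 -0.0909 -0.953 ]
[0.1586 0.5005 0.2922] [3.1415 0.     2.8348] 2.45 [ 0.0402 -0.043  -0.4641]
```

View pics/w1.png

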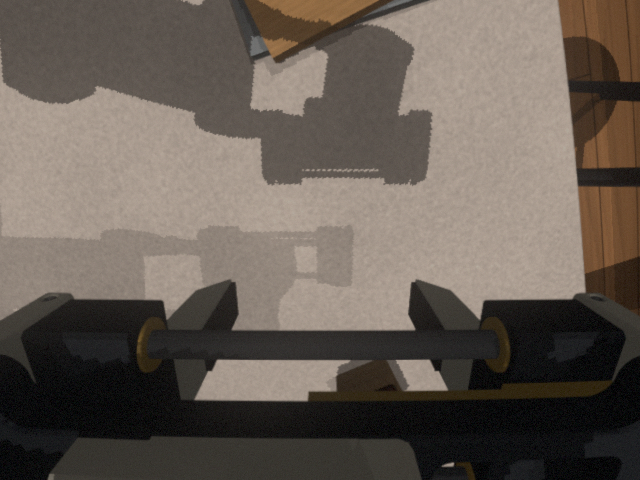

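The move was refused ("invalid input") and the arm has not moved. The picture shows only the gripper and table at the start pose. I'll retry with all six keys in each row.

Call:
arm_command --series '[{"x": -40,"y": -18,"z": 3,"rx": 0,"ry": 0,"rz": -4},{"x": -80,"y": -37,"z": 6,"rx": 0,"ry": 0,"rz": -10},{"x": -120,"y": -55,"z": 10,"rx": 0,"ry": 0,"rz": -16},{"x": -160,"y": -74,"z": 13,"rx": 0,"ry": 0,"rz": -22},{"x": -200,"y": -92,"z": 16,"rx": 0,"ry": 0,"rz": -28},{"x": -240,"y": -110,"z": 19,"rx": 0,"ry": 0,"rz": -34},{"x": -280,"y": -129,"z": 22,"rx": 0,"ry": 0,"rz": -38},{"x": -320,"y": -147,"z": 25,"rx": 0,"ry": 0,"rz": -40.5},{"x": -360,"y": -166,"z": 29,"rx": 0,"ry": 0,"rz": -40.5},{"x": -400,"y": -184,"z": 32,"rx": 0,"ry": 0,"rz": -40.5},{"x": -440,"y": -203,"z": 35,"rx": 0,"ry": 0,"rz": -40.5},{"x": -480,"y": -221,"z": 38,"rx": 0,"ry": 0,"rz": -40.5},{"x": -515,"y": -237,"z": 41,"rx": 0,"ry": 0,"rz": -40.5},{"x": -531,"y": -244.5,"z": 42,"rx": 0,"ry": 0,"rz": -40.5},{"x": -531,"y": -244.5,"z": 42,"rx": 0,"ry": 0,"rz": -40.5}]' --hand 60 --squeeze 25

```text
time: 3.95
tool_pos: [0.5923, 0.1049, 0.2494]
tool_rot: [-3.141, -0.0, -2.745]
contact_force: [-0.2, 0.8, 0.4]
opening: 0.0601
grip_force: 0.0
```

```bash
python3 - <<'E'
from h import *
np.set_printoptions(precision=4,suppress=True)
p=read_camera("wrist");cv2.imwrite("pics/w2.png",p["pixels"])
for q in("cover_rib","seam_centre","case"):
    for m in mark_of(p,q)[:2]: print(q,np.array(m["point"]),m["confidence"],proj(p,m["point"]))
o=observe();print(o["tool_pos"],o["tool_rot"],o["time"])
print(rel(.5915,.1075,.113,.40+np.pi))
# overlay predicted
im=p["pixels"].copy()
x,y,a=.5537,.195,.40
top=place(CASE,x,y,a)[len(CASE)//2:]
cv2.polylines(im,[proj(p,top).astype(np.int32)],True,(0,0,255),1)
for r in(.034,.039,.044):
    P=place([(r*np.cos(t),.033+r*np.sin(t),.045) for t in th],x,y,a);cv2.polylines(im,[proj(p,P).astype(np.int32)],False,(0,255,0),1)
o_=.071
P=place([(sx*.02,-.025-o_+sy*.006,.073) for sx,sy in((1,1),(1,-1),(-1,-1),(-1,1))],x,y,a);cv2.polylines(im,[proj(p,P).astype(np.int32)],True,(255,0,0),1)
cv2.imwrite("pics/w2o.png",im)
E
```

```text
cover_rib [0.5929 0.1137 0.0736] 0.91 [[332.2549 242.4668]]
seam_centre [0.5373 0.2242 0.0419] 0.7 [[461.9251 223.5547]]
case [ 0.5556  0.1899 -0.0001] 0.89 [[409.9103 216.742 ]]
[0.5901 0.1079 0.2503] [ 3.1411 -0.0003 -2.7406] 4.15
([-1.11, -1.01, 137.34], [0.03, -0.01, 0.06])
```

View pics/w2o.png

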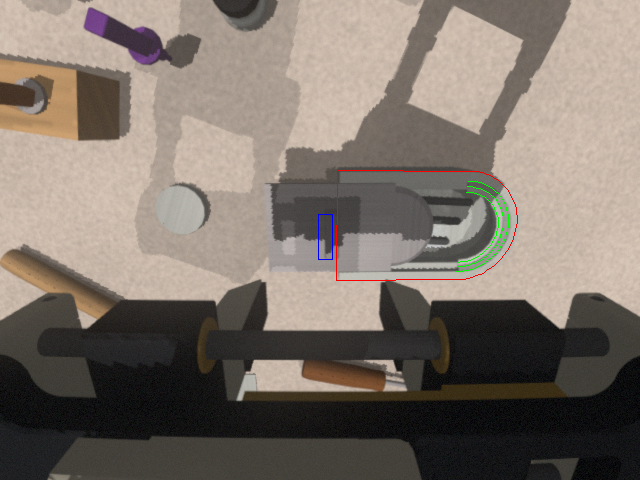

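The overlay fits well. The rib shows at about (328,235), inside the open fingers. I'll descend and grip it.

Call:
arm_command --series '[{"x": -1,"y": -2,"z": 30,"rx": 0,"ry": 0,"rz": 0},{"x": -1,"y": -2,"z": 60,"rx": 0,"ry": 0,"rz": 0},{"x": -1,"y": -2,"z": 90,"rx": 0,"ry": 0,"rz": 0},{"x": -1,"y": -2,"z": 115,"rx": 0,"ry": 0,"rz": 0},{"x": -1,"y": -2,"z": 130,"rx": 0,"ry": 0,"rz": 0},{"x": -1,"y": -2,"z": 136,"rx": 0,"ry": 0,"rz": 0},{"x": -1,"y": -2,"z": 136,"rx": 0,"ry": 0,"rz": 0},{"x": -1,"y": -2,"z": 136,"rx": 0,"ry": 0,"rz": 0}]'

```text
time: 4.95
tool_pos: [0.5929, 0.1062, 0.1154]
tool_rot: [-3.141, 0.002, -2.741]
contact_force: [0.4, -1.0, 1.9]
opening: 0.0599
grip_force: 0.0
```

Call:
arm_command --series '[{"x": 0,"y": 0,"z": 0,"rx": 0,"ry": 0,"rz": 0},{"x": 0,"y": 0,"z": 0,"rx": 0,"ry": 0,"rz": 0},{"x": 0,"y": 0,"z": 0,"rx": 0,"ry": 0,"rz": 0},{"x": 0,"y": 0,"z": 0,"rx": 0,"ry": 0,"rz": 0},{"x": 0,"y": 0,"z": 0,"rx": 0,"ry": 0,"rz": 0},{"x": 0,"y": 0,"z": 0,"rx": 0,"ry": 0,"rz": 0},{"x": 0,"y": 0,"z": 0,"rx": 0,"ry": 0,"rz": 0},{"x": 0,"y": 0,"z": 0,"rx": 0,"ry": 0,"rz": 0}]' --hand 2 --squeeze 20

```text
time: 5.75
tool_pos: [0.592, 0.1071, 0.1143]
tool_rot: [3.139, -0.0, -2.741]
contact_force: [-2.3, 6.7, 2.1]
opening: 0.0119
grip_force: 20.0
```

Call:
arm_command --series '[{"x": 0,"y": 4,"z": 0,"rx": 0,"ry": 0,"rz": 0},{"x": 0,"y": 10,"z": 0,"rx": 0,"ry": 0,"rz": 0},{"x": 0,"y": 18,"z": 0,"rx": 0,"ry": 0,"rz": 0},{"x": 0,"y": 26,"z": 0,"rx": 0,"ry": 0,"rz": 0},{"x": 0,"y": 34,"z": 0,"rx": 0,"ry": 0,"rz": 0},{"x": 0,"y": 42,"z": 0,"rx": 0,"ry": 0,"rz": 0},{"x": 0,"y": 50,"z": 0,"rx": 0,"ry": 0,"rz": 0},{"x": 0,"y": 55,"z": 0,"rx": 0,"ry": 0,"rz": 0},{"x": 0,"y": 59,"z": 0,"rx": 0,"ry": 0,"rz": 0},{"x": 0,"y": 62,"z": 0,"rx": 0,"ry": 0,"rz": 0},{"x": 0,"y": 62,"z": 0,"rx": 0,"ry": 0,"rz": 0}]'

```text
time: 6.85
tool_pos: [0.5688, 0.1616, 0.1143]
tool_rot: [-3.139, -0.0, -2.741]
contact_force: [0.5, -6.4, 1.1]
opening: 0.0116
grip_force: 20.0
```

Call:
arm_command --series '[{"x": 0,"y": 2,"z": 0,"rx": 0,"ry": 0,"rz": 0},{"x": 0,"y": 4,"z": 0,"rx": 0,"ry": 0,"rz": 0},{"x": 0,"y": 4,"z": 0,"rx": 0,"ry": 0,"rz": 0}]'

```text
time: 7.15
tool_pos: [0.5674, 0.165, 0.1143]
tool_rot: [-3.139, -0.0, -2.741]
contact_force: [0.3, -6.8, 1.3]
opening: 0.0119
grip_force: 20.0
```

Call:
arm_command --series '[{"x": 0,"y": 2,"z": 0,"rx": 0,"ry": 0,"rz": 0},{"x": 0,"y": 4,"z": 0,"rx": 0,"ry": 0,"rz": 0},{"x": 0,"y": 4,"z": 0,"rx": 0,"ry": 0,"rz": 0}]'

```text
time: 7.45
tool_pos: [0.5658, 0.1686, 0.1143]
tool_rot: [-3.139, -0.0, -2.741]
contact_force: [-0.1, -7.1, 1.3]
opening: 0.0119
grip_force: 20.0
```

Call:
arm_command --series '[{"x": 0,"y": 1.5,"z": 0,"rx": 0,"ry": 0,"rz": 0},{"x": 0,"y": 3,"z": 0,"rx": 0,"ry": 0,"rz": 0},{"x": 0,"y": 3,"z": 0,"rx": 0,"ry": 0,"rz": 0}]'

```text
time: 7.75
tool_pos: [0.5647, 0.1713, 0.1143]
tool_rot: [-3.139, -0.0, -2.741]
contact_force: [1.8, -6.8, 0.8]
opening: 0.0121
grip_force: 20.0
```

Call:
arm_command --series '[{"x": 0,"y": 1,"z": 0,"rx": 0,"ry": 0,"rz": 0},{"x": 0,"y": 2,"z": 0,"rx": 0,"ry": 0,"rz": 0},{"x": 0,"y": 2,"z": 0,"rx": 0,"ry": 0,"rz": 0}]'

```text
time: 8.05
tool_pos: [0.5639, 0.1731, 0.1143]
tool_rot: [-3.139, -0.0, -2.742]
contact_force: [1.1, -7.8, 1.9]
opening: 0.012
grip_force: 20.0
```

Call:
arm_command --series '[{"x": 0,"y": 1,"z": 0,"rx": 0,"ry": 0,"rz": 0},{"x": 0,"y": 2,"z": 0,"rx": 0,"ry": 0,"rz": 0},{"x": 0,"y": 2,"z": 0,"rx": 0,"ry": 0,"rz": 0}]'

```text
time: 8.35
tool_pos: [0.5635, 0.174, 0.1143]
tool_rot: [-3.137, -0.0, -2.741]
contact_force: [2.3, -11.5, -0.6]
opening: 0.0118
grip_force: 20.0
```

Call:
arm_command --series '[{"x": 0,"y": 1,"z": 0,"rx": 0,"ry": 0,"rz": 0},{"x": 0,"y": 2,"z": 0,"rx": 0,"ry": 0,"rz": 0},{"x": 0,"y": 2,"z": 0,"rx": 0,"ry": 0,"rz": 0}]'

```text
time: 8.65
tool_pos: [0.5634, 0.1742, 0.1143]
tool_rot: [-3.135, -0.0, -2.742]
contact_force: [5.7, -19.4, -0.4]
opening: 0.0116
grip_force: 20.0
```

Call:
arm_command --series '[{"x": 0,"y": 0,"z": 0,"rx": 0,"ry": 0,"rz": 0},{"x": 0,"y": 0,"z": 0,"rx": 0,"ry": 0,"rz": 0},{"x": 0,"y": -2,"z": 0,"rx": 0,"ry": 0,"rz": 0},{"x": 0,"y": -2,"z": -20,"rx": 0,"ry": 0,"rz": 0},{"x": 0,"y": 5,"z": -50,"rx": 0,"ry": 0,"rz": 0},{"x": 0,"y": 15,"z": -80,"rx": 0,"ry": 0,"rz": 0},{"x": 0,"y": 30,"z": -110,"rx": 0,"ry": 0,"rz": 0},{"x": 0,"y": 40,"z": -126,"rx": 0,"ry": 0,"rz": 0},{"x": 0,"y": 40,"z": -126,"rx": 0,"ry": 0,"rz": 0},{"x": 0,"y": 40,"z": -126,"rx": 0,"ry": 0,"rz": 0},{"x": 0,"y": 40,"z": -126,"rx": 0,"ry": 0,"rz": 0},{"x": 0,"y": 40,"z": -126,"rx": 0,"ry": 0,"rz": 0}]' --hand 60

```text
time: 9.85
tool_pos: [0.546, 0.2146, 0.2388]
tool_rot: [3.141, -0.003, -2.742]
contact_force: [-0.3, 0.3, 0.2]
opening: 0.06
grip_force: 0.0
```

```bash
python3 - <<'E'
from h import *
np.set_printoptions(precision=4,suppress=True)
a0=.402
V=[]
for n in("wrist","top","side"):
    p=read_camera(n);cv2.imwrite(f"pics/{n}3.png",p["pixels"])
    for q in("cover_rib","seam_centre","case"):
        for m in mark_of(p,q)[:1]: print(n,q,np.array(m["point"]),m["confidence"])
    m=trace(p,"case");a=np.array(m[0]["pixels"]);c=np.array(trace(p,"cover")[0]["pixels"]);print(a.sum(),c.sum(),m[0]["confidence"])
    V.append((p,(a|c).astype(float)))
    RIB=ext([(sx*.02,-.025+sy*.006) for sx in(1,-1) for sy in(1,-1)],.045,.073)
    print("fit",n,fit(V[-1:],lambda v:[place(CASE,*v),place(RIB,*v)],[.5537,.196,.402],[.005,.005,.02]))
    if n=="wrist":
        im=cv2.resize(p["pixels"],None,fx=3,fy=3,interpolation=cv2.INTER_CUBIC)
        x,y,a=.5537,.1965,.402
        D=lambda P,col,cl:cv2.polylines(im,[(proj(p,place(P,x,y,a))*3+1).astype(np.int32)],cl,col,1)
        D(CASE[len(CASE)//2:],(0,0,255),True)
        for r in(.039,):D([(r*np.cos(t),.033+r*np.sin(t),.041) for t in th],(0,255,0),False)
        D([(sx*.02,-.025+sy*.006,.073) for sx,sy in((1,1),(1,-1),(-1,-1),(-1,1))],(255,0,0),True)
        u,v=(proj(p,place([(0,.02,.045)],x,y,a))[0]*3).astype(int);print(u/3,v/3)
        u=max(400,u);v=max(300,v);cv2.imwrite("pics/w3o.png",im[v-300:v+300,u-400:u+400])
o=observe();print(o["tool_pos"],o["tool_rot"],o["time"],o["contact_force"])
E
```

```text
wrist cover_rib [0.5664 0.1763 0.0719] 0.78
wrist seam_centre [0.5364 0.2226 0.0412] 0.64
wrist case [0.5533 0.1941 0.0008] 0.86
20413 14501 0.97
fit wrist (array([0.5533, 0.1964, 0.4058]), np.float64(332.2039215686275))
323.0 232.33333333333334
top cover_rib [0.5615 0.1696 0.0741] 0.94
top seam_centre [0.5381 0.2269 0.0475] 0.72
top case [ 0.5549  0.1959 -0.0047] 0.86
1649 1126 0.65
fit top (array([0.5543, 0.1819, 0.5052]), np.float64(1149.3019607843137))
side cover_rib [0.5646 0.174  0.0756] 0.79
side seam_centre [0.5411 0.227  0.0468] 0.9
side case [0.549  0.1936 0.0019] 0.82
1888 841 0.58
fit side (array([0.5515, 0.1912, 0.3625]), np.float64(99.67450980392158))
[0.5463 0.2152 0.2403] [ 3.1415  0.0002 -2.7416] 10.75 [ 0.8603  0.0553 -1.0449]
```

View pics/w3o.png

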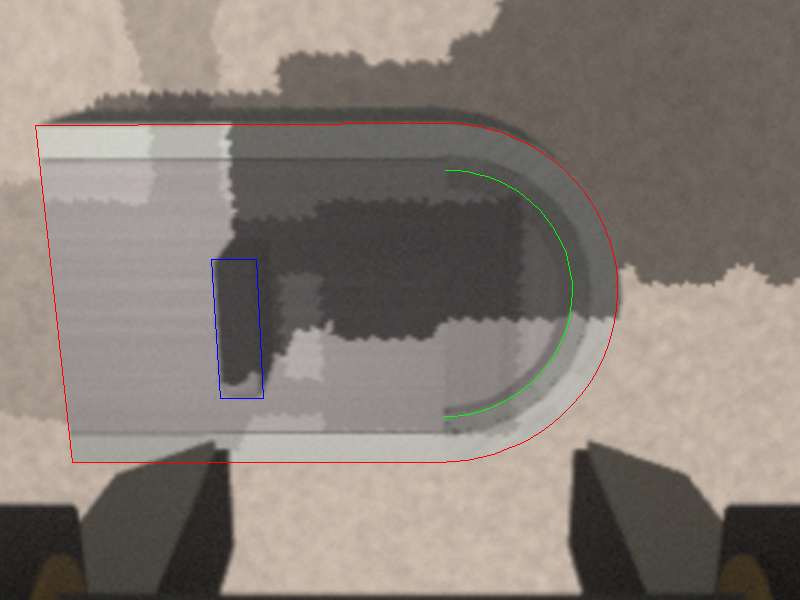

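The red outline lies on the rim edges, and the rib sits in the closed-position rectangle at (240,330), so the cover is home. I'll unwrap the seam to check the groove radius against the model.

```bash
python3 - <<'E'
from h import *
p=read_camera("wrist");im=p["pixels"]
x,y,a=.5533,.1964,.4050
ang=np.radians(np.linspace(0,180,181));rad=np.linspace(.028,.056,113)
A,Rr=np.meshgrid(ang,rad);P=place(np.c_[(Rr*np.cos(A)).ravel(),(.033+Rr*np.sin(A)).ravel(),np.full(A.size,.045)],x,y,a)
uv=proj(p,P).astype(np.float32).reshape(*A.shape,2)
g=cv2.remap(im,uv[...,0],uv[...,1],cv2.INTER_CUBIC)
g=cv2.cvtColor(g,cv2.COLOR_BGR2GRAY)
gl=cv2.createCLAHE(6,(1,6)).apply(g)
out=cv2.cvtColor(cv2.resize(gl,(724,452),interpolation=cv2.INTER_CUBIC),cv2.COLOR_GRAY2BGR)
for r,c in((.034,(0,255,255)),(.039,(0,255,0)),(.044,(0,255,255)),(.053,(0,0,255))):
    v=int((r-.028)/.028*452);cv2.line(out,(0,v),(12,v),c,2);cv2.line(out,(712,v),(723,v),c,2)
cv2.imwrite("pics/polar.png",out)
E
```

```text
(no output)
```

View pics/polar.png

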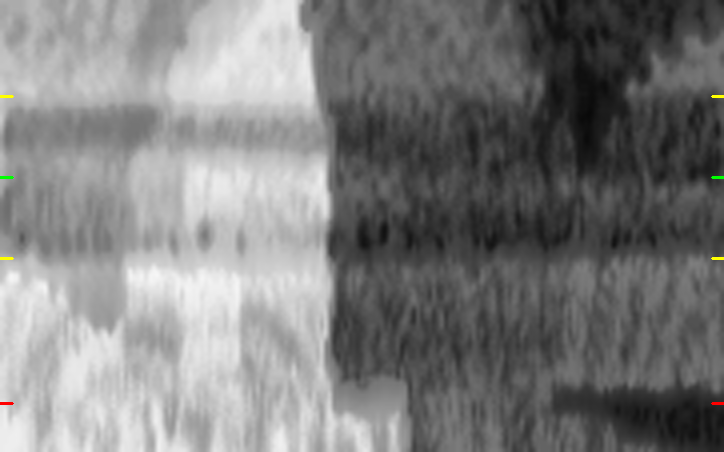

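The groove band runs constantly from about r = 34.5 to 44 mm round the half circle, so the case pose is good to about 1 mm. Next is the burnisher.

```bash
python3 - <<'E'
from h import *
print(rel(.5775,-.163,.25,.24+np.pi))
E
```

```text
([118.52, -360.51, -9.78], [0.0, 0.0, 9.17])
```

Call:
arm_command --series '[{"x": 8,"y": -25,"z": -4,"rx": 0,"ry": 0,"rz": 0},{"x": 22,"y": -65,"z": -10,"rx": 0,"ry": 0,"rz": 2},{"x": 36,"y": -110,"z": -10,"rx": 0,"ry": 0,"rz": 4},{"x": 51,"y": -155,"z": -10,"rx": 0,"ry": 0,"rz": 6},{"x": 66,"y": -200,"z": -10,"rx": 0,"ry": 0,"rz": 8},{"x": 80,"y": -245,"z": -10,"rx": 0,"ry": 0,"rz": 9},{"x": 95,"y": -290,"z": -10,"rx": 0,"ry": 0,"rz": 9},{"x": 108,"y": -330,"z": -10,"rx": 0,"ry": 0,"rz": 9},{"x": 116,"y": -352,"z": -10,"rx": 0,"ry": 0,"rz": 9},{"x": 118.5,"y": -360.5,"z": -10,"rx": 0,"ry": 0,"rz": 9},{"x": 118.5,"y": -360.5,"z": -10,"rx": 0,"ry": 0,"rz": 9},{"x": 118.5,"y": -360.5,"z": -10,"rx": 0,"ry": 0,"rz": 9}]' --hand 36

```text
time: 12.0
tool_pos: [0.5775, -0.1617, 0.2501]
tool_rot: [3.141, -0.0, -2.898]
contact_force: [-1.3, -0.0, 0.2]
opening: 0.0359
grip_force: 0.0
```

```bash
python3 - <<'E'
from h import *
np.set_printoptions(precision=4,suppress=True)
p=read_camera("wrist")
for q in("burnisher","block_hole","block"):
    for m in mark_of(p,q)[:3]: print(q,np.array(m["point"]),m["confidence"],proj(p,m["point"]))
m=np.zeros((480,640),bool)
for q in("block","burnisher"):
    for t in trace(p,q)[:2]:
        a=np.array(t["pixels"]);ys,xs=np.nonzero(a);print(q,t["confidence"],a.sum(),xs.mean(),ys.mean())
b=np.array(trace(p,"block")[0]["pixels"])
print(fit([(p,b.astype(float))],lambda v:[place(BLOCK,*v)],[.5895,-.2067,.237],[.005,.005,.02]))
im=p["pixels"].copy()
x,y,a=.5895,-.2067,.237
D=lambda P,col,cl:cv2.polylines(im,[(proj(p,place(P,x,y,a))).astype(np.int32)],cl,col,1)
D(BLOCK[4:][[0,1,3,2]],(0,0,255),True)
c=[(.014*np.cos(t),.045+.014*np.sin(t),.065) for t in np.linspace(0,6.28,30)];D(c,(0,255,0),True)
D([(sx*.007,.045+sy*.007,.125) for sx,sy in((1,1),(1,-1),(-1,-1),(-1,1))],(255,0,0),True)
u,v=proj(p,place([(0,.03,.08)],x,y,a))[0].astype(int);u=max(u,160);v=max(v,120)
cv2.imwrite("pics/w4.png",cv2.resize(im[v-120:v+120,u-160:u+160],(800,600),interpolation=cv2.INTER_CUBIC));print(u,v)
o=observe();print(o["tool_pos"],o["tool_rot"],o["time"])
E
```

```text
burnisher [ 0.5077 -0.0881  0.0461] 0.68 [[422.0499 175.1192]]
burnisher [ 0.4843 -0.1944  0.0631] 0.6 [[311.5202 116.1414]]
block_hole [ 0.5767 -0.1615  0.0594] 0.61 [[323.4663 232.2838]]
block_hole [ 0.5737 -0.1537  0.0623] 0.54 [[332.8584 232.0844]]
block [ 0.5904 -0.2059  0.0009] 0.8 [[279.75   219.2537]]
block 0.97 12156 268.32806844356696 226.26382033563672
block 0.23 5920 598.2449324324324 269.6721283783784
burnisher 0.69 1186 431.5876897133221 176.02192242833053
burnisher 0.66 2020 312.939603960396 111.73366336633663
(array([ 0.5889, -0.2058,  0.2295]), np.float64(1273.9254901960785))
303 241
[ 0.5776 -0.1622  0.2503] [ 3.1415  0.0002 -2.8976] 12.35
```

View pics/w4.png

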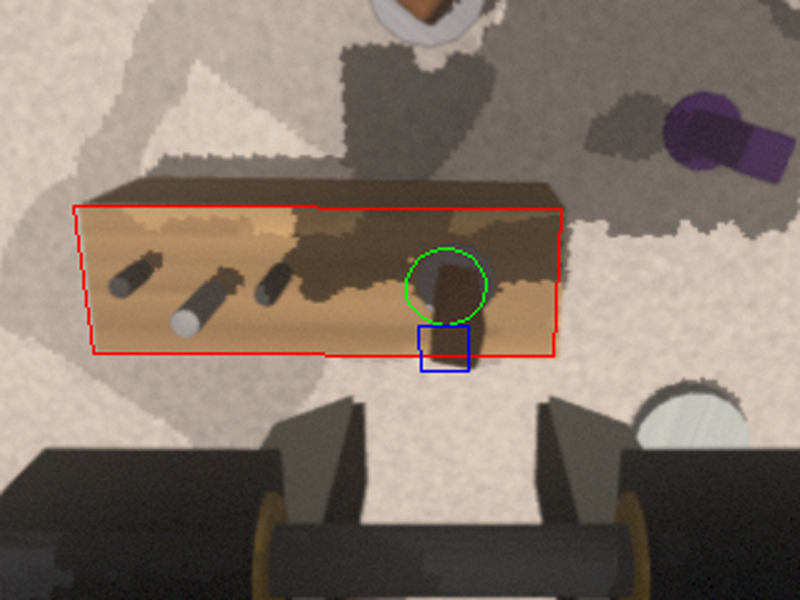

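The red box lies on the block, with its right edge about 1.5 mm short. The burnisher's collar is at about (450,288) and its handle top at (457,345) in the crop, so it stands about 3 mm further along tool +y than the hole model. I'll shift by that and descend.

Call:
arm_command --series '[{"x": 0,"y": 3,"z": 20,"rx": 0,"ry": 0,"rz": 0},{"x": 0,"y": 3,"z": 45,"rx": 0,"ry": 0,"rz": 0},{"x": 0,"y": 3,"z": 70,"rx": 0,"ry": 0,"rz": 0},{"x": 0,"y": 3,"z": 90,"rx": 0,"ry": 0,"rz": 0},{"x": 0,"y": 3,"z": 100,"rx": 0,"ry": 0,"rz": 0},{"x": 0,"y": 3,"z": 100,"rx": 0,"ry": 0,"rz": 0},{"x": 0,"y": 3,"z": 100,"rx": 0,"ry": 0,"rz": 0}]'

```text
time: 13.05
tool_pos: [0.5773, -0.1601, 0.151]
tool_rot: [-3.141, 0.001, -2.898]
contact_force: [0.1, 0.7, 0.7]
opening: 0.0359
grip_force: 0.0
```

Call:
arm_command --series '[{"x": 0,"y": 0,"z": 0,"rx": 0,"ry": 0,"rz": 0},{"x": 0,"y": 0,"z": 0,"rx": 0,"ry": 0,"rz": 0},{"x": 0,"y": 0,"z": 0,"rx": 0,"ry": 0,"rz": 0},{"x": 0,"y": 0,"z": 0,"rx": 0,"ry": 0,"rz": 0},{"x": 0,"y": 0,"z": 0,"rx": 0,"ry": 0,"rz": 0},{"x": 0,"y": 0,"z": 0,"rx": 0,"ry": 0,"rz": 0},{"x": 0,"y": 0,"z": 0,"rx": 0,"ry": 0,"rz": 0}]' --hand 5 --squeeze 30

```text
time: 13.75
tool_pos: [0.577, -0.1601, 0.1509]
tool_rot: [-3.141, 0.001, -2.899]
contact_force: [-0.6, -0.0, 6.3]
opening: 0.015
grip_force: 30.0
```

```bash
python3 - <<'E'
from h import *
np.set_printoptions(precision=4,suppress=True)
o=observe();print(o["tool_pos"],o["tool_rot"],o["time"],o["contact_force"],o["opening"],o["grip_force"])
for n in("top","side","wrist"):
    p=read_camera(n)
    for q in("burnisher","block_hole"):
        for m in mark_of(p,q)[:3]: print(n,q,np.array(m["point"]),m["confidence"])
print([np.array(observe()["tool_pos"]) for _ in range(2)])
E
```

```text
[ 0.577  -0.1601  0.1509] [-3.141   0.0009 -2.8986] 13.75 [-0.6126 -0.005   6.3134] 0.015035710546918516 30.000278307124972
top burnisher [0.5542 0.2624 0.0427] 0.44
top block_hole [ 0.5761 -0.1615  0.0582] 0.45
side burnisher [ 0.5041 -0.087   0.0448] 0.8
side burnisher [ 0.5797 -0.1633  0.0625] 0.63
side burnisher [ 0.4852 -0.1944  0.0569] 0.56
side block_hole [ 0.5767 -0.164   0.0614] 0.82
wrist burnisher [ 0.5769 -0.1559  0.0617] 0.81
wrist burnisher [ 0.485  -0.1916  0.0622] 0.55
[array([ 0.5771, -0.1601,  0.1509]), array([ 0.5771, -0.1601,  0.1509])]
```

Call:
arm_command --series '[{"x": 0,"y": 0,"z": -3,"rx": 0,"ry": 0,"rz": 0},{"x": 0,"y": 0,"z": -10,"rx": 0,"ry": 0,"rz": 0},{"x": 0,"y": 0,"z": -20,"rx": 0,"ry": 0,"rz": 0},{"x": 0,"y": 0,"z": -32,"rx": 0,"ry": 0,"rz": 0},{"x": 0,"y": 0,"z": -46,"rx": 0,"ry": 0,"rz": 0},{"x": 0,"y": 0,"z": -60,"rx": 0,"ry": 0,"rz": 0},{"x": 0,"y": 0,"z": -72,"rx": 0,"ry": 0,"rz": 0},{"x": 0,"y": 0,"z": -80,"rx": 0,"ry": 0,"rz": 0},{"x": 0,"y": 0,"z": -80,"rx": 0,"ry": 0,"rz": 0},{"x": 0,"y": 0,"z": -80,"rx": 0,"ry": 0,"rz": 0}]'

```text
time: 15.2
tool_pos: [0.5766, -0.16, 0.23]
tool_rot: [3.141, -0.0, -2.899]
contact_force: [0.3, 0.1, -1.8]
opening: 0.015
grip_force: 30.0
```

```bash
python3 - <<'E'
from h import *
np.set_printoptions(precision=4,suppress=True)
o=observe();T=o["tool_pos"];print(T,o["tool_rot"],o["time"],o["contact_force"],o["opening"])
for n in("top","side","wrist"):
    p=read_camera(n)
    for q in("burnisher","point_tip"):
        for m in mark_of(p,q)[:4]:
            d=np.array(m["point"])-T
            if np.hypot(*d[:2])<.04: print(n,q,np.array(m["point"]),d*1000,m["confidence"])
    if n!="top":
        im=p["pixels"].copy()
        for z in(-.0909+.065,-.0909,-.0909-.045):
            c=proj(p,T+[0,0,z])[0];cv2.circle(im,tuple(np.round(c).astype(int)),2,(0,255,0),1)
        u,v=np.round(proj(p,T+[0,0,-.1])[0]).astype(int);v=min(v,400)
        cv2.imwrite(f"pics/{n}5.png",cv2.resize(im[max(v-80,0):v+80,u-50:u+50],(375,600),interpolation=cv2.INTER_CUBIC))
cv2.imwrite("pics/five.png",np.hstack([cv2.imread("pics/side5.png"),cv2.imread("pics/wrist5.png")]))
E
```

```text
[ 0.5766 -0.16    0.23  ] [ 3.1413 -0.0002 -2.8987] 15.2 [ 0.3157  0.1099 -1.7809] 0.015012516999521858
side burnisher [ 0.5764 -0.162   0.1424] [ -0.236   -2.0163 -87.6163] 0.8
wrist burnisher [ 0.5701 -0.1541  0.1374] [ -6.536    5.8837 -92.6163] 0.77
wrist point_tip [ 0.5777 -0.1591  0.0944] [   1.064     0.8837 -135.6163] 0.57
```

View pics/five.png

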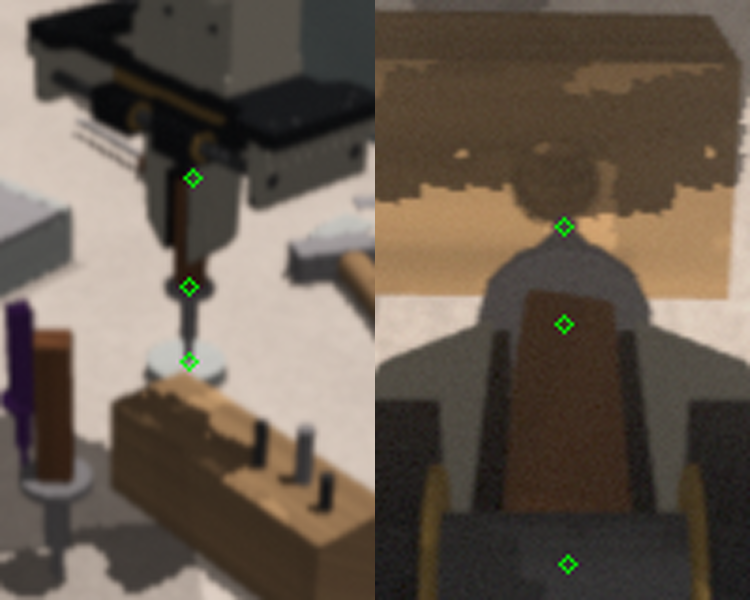

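In the side view the held burnisher's collar is at (190,287) and its tip at (188,355). Both lie on the predicted marks, and the tool hangs upright. I'll compute the seam moves.

```bash
python3 - <<'E'
from h import *
C=np.array([.5401,.2271]);a=.405
S=lambda t:C+.039*np.array([np.cos(np.radians(t)+a),np.sin(np.radians(t)+a)])
o=observe();print(o["tool_pos"],o["time"])
print("hover",rel(*S(165),.23,-2.8987))
ax=np.array([[-.9706,-.2405],[-.2405,.9706]])
for t in [165,165,165]+list(np.arange(165,13.9,-3)): print(t,(ax@(S(t)-S(165))*1000).round(1).tolist())
E
```

```text
[ 0.57677493 -0.16002146  0.22998155] 15.65
hover ([-18.75, 388.46, 0.1], [0.02, -0.01, 0.01])
165 [0.0, 0.0]
165 [0.0, 0.0]
165 [0.0, 0.0]
165.0 [0.0, 0.0]
162.0 [-0.3, 2.0]
159.0 [-0.6, 4.0]
156.0 [-1.1, 6.0]
153.0 [-1.7, 8.0]
150.0 [-2.3, 9.9]
147.0 [-3.1, 11.8]
144.0 [-4.0, 13.6]
141.0 [-4.9, 15.4]
138.0 [-6.0, 17.2]
135.0 [-7.1, 18.9]
132.0 [-8.4, 20.5]
129.0 [-9.7, 22.1]
126.0 [-11.1, 23.6]
123.0 [-12.6, 25.0]
120.0 [-14.1, 26.3]
117.0 [-15.7, 27.6]
114.0 [-17.4, 28.7]
111.0 [-19.1, 29.8]
108.0 [-20.9, 30.8]
105.0 [-22.8, 31.7]
102.0 [-24.6, 32.5]
99.0 [-26.6, 33.1]
96.0 [-28.5, 33.7]
93.0 [-30.5, 34.2]
90.0 [-32.5, 34.6]
87.0 [-34.5, 34.9]
84.0 [-36.6, 35.1]
81.0 [-38.6, 35.1]
78.0 [-40.6, 35.1]
75.0 [-42.7, 34.9]
72.0 [-44.7, 34.7]
69.0 [-46.7, 34.3]
66.0 [-48.7, 33.8]
63.0 [-50.7, 33.3]
60.0 [-52.6, 32.6]
57.0 [-54.5, 31.8]
54.0 [-56.3, 31.0]
51.0 [-58.1, 30.0]
48.0 [-59.9, 28.9]
45.0 [-61.6, 27.8]
42.0 [-63.2, 26.5]
39.0 [-64.8, 25.2]
36.0 [-66.2, 23.8]
33.0 [-67.7, 22.4]
30.0 [-69.0, 20.8]
27.0 [-70.2, 19.2]
24.0 [-71.4, 17.5]
21.0 [-72.5, 15.8]
18.0 [-73.5, 14.0]
15.0 [-74.4, 12.2]
```

Call:
arm_command --series '[{"x": -1,"y": 10,"z": 0,"rx": 0,"ry": 0,"rz": 0},{"x": -2,"y": 35,"z": 0,"rx": 0,"ry": 0,"rz": 0},{"x": -4,"y": 70,"z": 0,"rx": 0,"ry": 0,"rz": 0},{"x": -6,"y": 110,"z": 0,"rx": 0,"ry": 0,"rz": 0},{"x": -8,"y": 150,"z": 0,"rx": 0,"ry": 0,"rz": 0},{"x": -10,"y": 190,"z": 0,"rx": 0,"ry": 0,"rz": 0},{"x": -12,"y": 230,"z": 0,"rx": 0,"ry": 0,"rz": 0},{"x": -14,"y": 270,"z": 0,"rx": 0,"ry": 0,"rz": 0},{"x": -15,"y": 310,"z": 0,"rx": 0,"ry": 0,"rz": 0},{"x": -17,"y": 345,"z": 0,"rx": 0,"ry": 0,"rz": 0},{"x": -18,"y": 370,"z": 0,"rx": 0,"ry": 0,"rz": 0},{"x": -18.8,"y": 384,"z": 0,"rx": 0,"ry": 0,"rz": 0},{"x": -18.8,"y": 388.5,"z": 0,"rx": 0,"ry": 0,"rz": 0},{"x": -18.8,"y": 388.5,"z": 0,"rx": 0,"ry": 0,"rz": 0},{"x": -18.8,"y": 388.5,"z": 0,"rx": 0,"ry": 0,"rz": 0}]'

```text
time: 17.15
tool_pos: [0.5018, 0.2206, 0.2302]
tool_rot: [-3.141, -0.0, -2.899]
contact_force: [-0.3, 0.4, -1.2]
opening: 0.0149
grip_force: 30.0
```

Call:
arm_command --series '[{"x": 0,"y": 0,"z": 10,"rx": 0,"ry": 0,"rz": 0},{"x": 0,"y": 0,"z": 22,"rx": 0,"ry": 0,"rz": 0},{"x": 0,"y": 0,"z": 34,"rx": 0,"ry": 0,"rz": 0},{"x": 0,"y": 0,"z": 42,"rx": 0,"ry": 0,"rz": 0},{"x": 0,"y": 0,"z": 46,"rx": 0,"ry": 0,"rz": 0},{"x": 0,"y": 0,"z": 46,"rx": 0,"ry": 0,"rz": 0},{"x": 0,"y": 0,"z": 46,"rx": 0,"ry": 0,"rz": 0}]'

```text
time: 17.85
tool_pos: [0.5018, 0.2216, 0.1844]
tool_rot: [3.142, 0.001, -2.899]
contact_force: [-0.6, -0.6, -1.0]
opening: 0.015
grip_force: 30.0
```

```bash
python3 - <<'E'
from h import *
np.set_printoptions(precision=4,suppress=True)
C=np.array([.5401,.2271]);a=.405
o=observe();T=o["tool_pos"];print(T,o["tool_rot"],o["time"],o["contact_force"],o["opening"])
print(rel(*(C+.039*np.array([np.cos(np.radians(165)+a),np.sin(np.radians(165)+a)])),.1729,-2.8987))
for n in("side","wrist"):
    p=read_camera(n)
    for q in("burnisher","point_tip","seam_centre"):
        for m in mark_of(p,q)[:4]:
            d=np.array(m["point"])-T
            if np.hypot(*d[:2])<.06: print(n,q,np.array(m["point"]),d*1000,m["confidence"])
    im=p["pixels"].copy()
    P=np.array([[*(C+.039*np.array([np.cos(t+a),np.sin(t+a)])),.041] for t in np.radians([165,140,115,90,65,40,15])])
    for c in proj(p,P): cv2.circle(im,tuple(np.round(c).astype(int)),1,(0,255,0),-1)
    u,v=np.round(proj(p,T+[0,0,-.12])[0]).astype(int)
    w,s=(40,5) if n=="side" else (80,5)
    cv2.imwrite(f"pics/{n}6.png",cv2.resize(im[max(v-60,0):max(v-60,0)+120,u-w:u+w],(w*2*s*2//3,400),interpolation=cv2.INTER_CUBIC))
cv2.imwrite("pics/six.png",np.hstack([cv2.imread("pics/side6.png"),cv2.imread("pics/wrist6.png")]))
print([observe()["contact_force"] for _ in range(2)])
E
```

```text
[0.5018 0.2216 0.1844] [ 3.1415  0.0005 -2.8986] 17.85 [-0.5518 -0.5556 -1.0445] 0.015047094459507804
([0.29, -0.04, 11.51], [0.0, 0.03, 0.01])
side burnisher [0.5021 0.2199 0.0995] [  0.3324  -1.7374 -84.9124] 0.43
side point_tip [0.5526 0.194  0.0004] [  50.8324  -27.6374 -184.0124] 0.53
side seam_centre [0.5444 0.2306 0.0445] [  42.6324    8.9626 -139.9124] 0.75
wrist burnisher [0.498  0.2262 0.0973] [ -3.7676   4.5626 -87.1124] 0.98
wrist point_tip [0.5033 0.2224 0.048 ] [   1.5324    0.7626 -136.4124] 0.4
[array([-0.1626, -0.2601, -1.2543]), array([-0.1626, -0.2601, -1.2543])]
```

View pics/six.png

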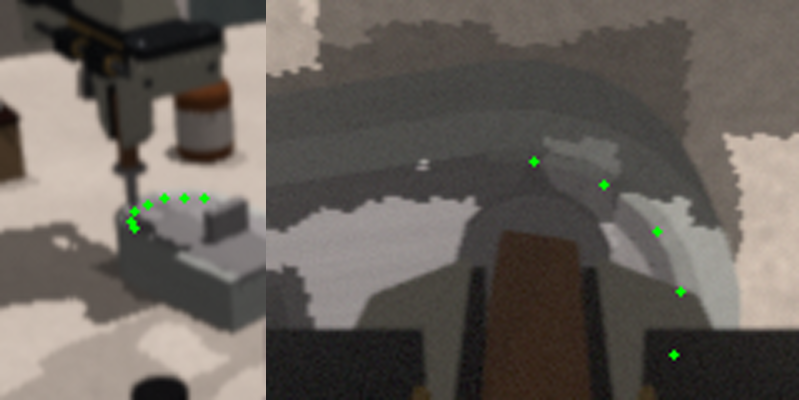

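The wrist view shows the predicted seam points, (533,161) to (672,355), lying in the groove strip, with the tip over point 0. I'll press in gently.

Call:
arm_command --series '[{"x": 0.3,"y": 0,"z": 2,"rx": 0,"ry": 0,"rz": 0},{"x": 0.3,"y": 0,"z": 4,"rx": 0,"ry": 0,"rz": 0},{"x": 0.3,"y": 0,"z": 6,"rx": 0,"ry": 0,"rz": 0},{"x": 0.3,"y": 0,"z": 6,"rx": 0,"ry": 0,"rz": 0}]'

```text
time: 18.65
tool_pos: [0.5013, 0.2215, 0.1779]
tool_rot: [3.142, -0.0, -2.899]
contact_force: [0.9, -0.1, -1.4]
opening: 0.0151
grip_force: 30.0
```

Call:
arm_command --series '[{"x": 0,"y": 0,"z": 1,"rx": 0,"ry": 0,"rz": 0},{"x": 0,"y": 0,"z": 3,"rx": 0,"ry": 0,"rz": 0},{"x": 0,"y": 0,"z": 3,"rx": 0,"ry": 0,"rz": 0},{"x": 0,"y": 0,"z": 3,"rx": 0,"ry": 0,"rz": 0}]'

```text
time: 19.05
tool_pos: [0.5016, 0.2215, 0.1755]
tool_rot: [3.142, 0.001, -2.899]
contact_force: [1.2, 0.2, 1.3]
opening: 0.015
grip_force: 30.0
```

Call:
arm_command --series '[{"x": 0,"y": 0,"z": 1,"rx": 0,"ry": 0,"rz": 0},{"x": 0,"y": 0,"z": 2.5,"rx": 0,"ry": 0,"rz": 0},{"x": 0,"y": 0,"z": 2.5,"rx": 0,"ry": 0,"rz": 0},{"x": 0,"y": 0,"z": 2.5,"rx": 0,"ry": 0,"rz": 0}]'

```text
time: 19.45
tool_pos: [0.5015, 0.2215, 0.1729]
tool_rot: [3.142, 0.001, -2.899]
contact_force: [1.7, 0.2, 2.2]
opening: 0.0151
grip_force: 30.0
```

```bash
python3 - <<'E'
from h import *
np.set_printoptions(precision=4,suppress=True)
f=[]
for _ in range(6):
    p=read_camera("wrist");o=observe();f.append(np.r_[o["contact_force"],o["tool_pos"]])
print(np.mean(f,0),np.std(f,0),o["time"],o["opening"])
E
```

```text
[2.412  0.5932 1.4588 0.5015 0.2215 0.1729] [0.4288 0.493  0.5506 0.     0.     0.    ] 19.75 0.015195663785659693
```

Call:
arm_command --series '[{"x": -0.4,"y": 0,"z": 0,"rx": 0,"ry": 0,"rz": 0},{"x": -0.8,"y": 0,"z": 0,"rx": 0,"ry": 0,"rz": 0},{"x": -0.8,"y": 0,"z": 0,"rx": 0,"ry": 0,"rz": 0}]'

```text
time: 20.05
tool_pos: [0.502, 0.2216, 0.1727]
tool_rot: [3.142, -0.0, -2.899]
contact_force: [2.7, 1.2, 0.9]
opening: 0.0149
grip_force: 30.0
```

```bash
cat > f.py <<'E'
from h import *
np.set_printoptions(precision=4,suppress=True)
f=[]
for _ in range(5):
    p=read_camera("wrist");o=observe();f.append(np.r_[o["contact_force"],o["tool_pos"]])
print(np.mean(f,0),o["time"],o["opening"])
E
python3 f.py
```

```text
[1.708  0.0776 1.7339 0.502  0.2217 0.1727] 20.3 0.014946133281257842
```

Force matches about 4 mm of spring compression in the groove. I'll start the pass.

Call:
arm_command --series '[{"x": -0.1,"y": 1,"z": 0,"rx": 0,"ry": 0,"rz": 0},{"x": -0.3,"y": 2,"z": 0,"rx": 0,"ry": 0,"rz": 0},{"x": -0.6,"y": 4,"z": 0,"rx": 0,"ry": 0,"rz": 0},{"x": -1.1,"y": 6,"z": 0,"rx": 0,"ry": 0,"rz": 0},{"x": -1.7,"y": 8,"z": 0,"rx": 0,"ry": 0,"rz": 0},{"x": -2.3,"y": 9.9,"z": 0,"rx": 0,"ry": 0,"rz": 0},{"x": -3.1,"y": 11.8,"z": 0,"rx": 0,"ry": 0,"rz": 0},{"x": -4,"y": 13.6,"z": 0,"rx": 0,"ry": 0,"rz": 0},{"x": -4.9,"y": 15.4,"z": 0,"rx": 0,"ry": 0,"rz": 0},{"x": -6,"y": 17.2,"z": 0,"rx": 0,"ry": 0,"rz": 0},{"x": -7.1,"y": 18.9,"z": 0,"rx": 0,"ry": 0,"rz": 0}]'

```text
time: 21.4
tool_pos: [0.5044, 0.242, 0.1727]
tool_rot: [3.141, -0.0, -2.899]
contact_force: [1.1, -3.2, 0.7]
opening: 0.015
grip_force: 30.0
```

Call:
arm_command --series '[{"x": -1.3,"y": 1.5,"z": 0,"rx": 0,"ry": 0,"rz": 0},{"x": -2.6,"y": 3,"z": 0,"rx": 0,"ry": 0,"rz": 0},{"x": -4,"y": 4.4,"z": 0,"rx": 0,"ry": 0,"rz": 0},{"x": -5.5,"y": 5.8,"z": 0,"rx": 0,"ry": 0,"rz": 0},{"x": -7,"y": 7,"z": 0,"rx": 0,"ry": 0,"rz": 0},{"x": -8.6,"y": 8.3,"z": 0,"rx": 0,"ry": 0,"rz": 0},{"x": -10.3,"y": 9.3,"z": 0,"rx": 0,"ry": 0,"rz": 0},{"x": -12,"y": 10.4,"z": 0,"rx": 0,"ry": 0,"rz": 0}]'

```text
time: 22.2
tool_pos: [0.5136, 0.2548, 0.1727]
tool_rot: [3.141, -0.0, -2.899]
contact_force: [0.4, -2.0, 1.8]
opening: 0.0137
grip_force: 30.0
```

Call:
arm_command --series '[{"x": -1.8,"y": 1,"z": 0,"rx": 0,"ry": 0,"rz": 0},{"x": -3.7,"y": 1.9,"z": 0,"rx": 0,"ry": 0,"rz": 0},{"x": -5.5,"y": 2.7,"z": 0,"rx": 0,"ry": 0,"rz": 0},{"x": -7.5,"y": 3.3,"z": 0,"rx": 0,"ry": 0,"rz": 0},{"x": -9.4,"y": 3.9,"z": 0,"rx": 0,"ry": 0,"rz": 0},{"x": -11.4,"y": 4.4,"z": 0,"rx": 0,"ry": 0,"rz": 0},{"x": -13.4,"y": 4.8,"z": 0,"rx": 0,"ry": 0,"rz": 0},{"x": -15.4,"y": 5.1,"z": 0,"rx": 0,"ry": 0,"rz": 0},{"x": -17.5,"y": 5.3,"z": 0,"rx": 0,"ry": 0,"rz": 0},{"x": -19.5,"y": 5.3,"z": 0,"rx": 0,"ry": 0,"rz": 0},{"x": -21.5,"y": 5.3,"z": 0,"rx": 0,"ry": 0,"rz": 0}]'

```text
time: 23.3
tool_pos: [0.5331, 0.2651, 0.1727]
tool_rot: [3.141, -0.0, -2.899]
contact_force: [-1.7, -1.0, 1.3]
opening: 0.0139
grip_force: 30.0
```

Call:
arm_command --series '[{"x": -2,"y": -0.2,"z": 0,"rx": 0,"ry": 0,"rz": 0},{"x": -4,"y": -0.4,"z": 0,"rx": 0,"ry": 0,"rz": 0},{"x": -6,"y": -0.8,"z": 0,"rx": 0,"ry": 0,"rz": 0},{"x": -7.9,"y": -1.3,"z": 0,"rx": 0,"ry": 0,"rz": 0},{"x": -9.9,"y": -1.8,"z": 0,"rx": 0,"ry": 0,"rz": 0},{"x": -11.8,"y": -2.5,"z": 0,"rx": 0,"ry": 0,"rz": 0},{"x": -13.6,"y": -3.3,"z": 0,"rx": 0,"ry": 0,"rz": 0},{"x": -15.4,"y": -4.1,"z": 0,"rx": 0,"ry": 0,"rz": 0},{"x": -17.2,"y": -5.1,"z": 0,"rx": 0,"ry": 0,"rz": 0},{"x": -18.9,"y": -6.2,"z": 0,"rx": 0,"ry": 0,"rz": 0},{"x": -20.6,"y": -7.3,"z": 0,"rx": 0,"ry": 0,"rz": 0},{"x": -22.2,"y": -8.6,"z": 0,"rx": 0,"ry": 0,"rz": 0}]'

```text
time: 24.5
tool_pos: [0.5571, 0.2621, 0.1728]
tool_rot: [3.141, 0.001, -2.899]
contact_force: [0.1, 1.3, 0.8]
opening: 0.0138
grip_force: 30.0
```

Call:
arm_command --series '[{"x": -1.6,"y": -1.3,"z": 0,"rx": 0,"ry": 0,"rz": 0},{"x": -3,"y": -2.7,"z": 0,"rx": 0,"ry": 0,"rz": 0},{"x": -4.5,"y": -4.1,"z": 0,"rx": 0,"ry": 0,"rz": 0},{"x": -5.8,"y": -5.7,"z": 0,"rx": 0,"ry": 0,"rz": 0},{"x": -7,"y": -7.3,"z": 0,"rx": 0,"ry": 0,"rz": 0},{"x": -8.2,"y": -9,"z": 0,"rx": 0,"ry": 0,"rz": 0},{"x": -9.3,"y": -10.7,"z": 0,"rx": 0,"ry": 0,"rz": 0},{"x": -10.3,"y": -12.5,"z": 0,"rx": 0,"ry": 0,"rz": 0},{"x": -11.2,"y": -14.3,"z": 0,"rx": 0,"ry": 0,"rz": 0},{"x": -11.2,"y": -14.3,"z": 0,"rx": 0,"ry": 0,"rz": 0},{"x": -11.2,"y": -14.3,"z": 0,"rx": 0,"ry": 0,"rz": 0},{"x": -11.2,"y": -14.3,"z": 0,"rx": 0,"ry": 0,"rz": 0}]'

```text
time: 25.7
tool_pos: [0.5714, 0.2509, 0.173]
tool_rot: [3.141, 0.001, -2.899]
contact_force: [2.0, 1.5, 0.9]
opening: 0.0138
grip_force: 30.0
```

```bash
python3 f.py; python3 - <<'E'
from h import *
C=np.array([.5401,.2271]);a=.405
print(C+.039*np.array([np.cos(np.radians(15)+a),np.sin(np.radians(15)+a)]))
E
```

```text
[2.86   1.4063 1.3447 0.5714 0.2509 0.1729] 25.95 0.013464275312340611
[0.5707464  0.25122049]
```

The force shows about 4 mm of spring at the finish. I'll lift straight up and take the burnisher back.

Call:
arm_command --series '[{"x": 0,"y": 0,"z": -5,"rx": 0,"ry": 0,"rz": 0},{"x": 0,"y": 0,"z": -18,"rx": 0,"ry": 0,"rz": 0},{"x": 0,"y": 0,"z": -36,"rx": 0,"ry": 0,"rz": 0},{"x": 0,"y": 0,"z": -52,"rx": 0,"ry": 0,"rz": 0},{"x": 0,"y": 0,"z": -62,"rx": 0,"ry": 0,"rz": 0},{"x": 0,"y": 0,"z": -62,"rx": 0,"ry": 0,"rz": 0},{"x": 0,"y": 0,"z": -62,"rx": 0,"ry": 0,"rz": 0}]'

```text
time: 26.65
tool_pos: [0.5706, 0.2506, 0.2343]
tool_rot: [-3.141, -0.001, -2.899]
contact_force: [-0.4, 0.1, -1.1]
opening: 0.0138
grip_force: 30.0
```

```bash
python3 - <<'E'
from h import *
print(observe()["tool_pos"],rel(.5771,-.1605,.235,-2.8987))
p=read_camera("side")
T=observe()["tool_pos"]
print([ (np.array(m["point"]).round(4),(np.array(m["point"])-T).round(4)) for q in("burnisher","point_tip","cover_rib") for m in mark_of(p,q)[:3]])
E
```

```text
[0.57059194 0.25062598 0.23431662] ([92.6, -400.61, -0.52], [-0.01, -0.08, 0.01])
[(array([ 0.4855, -0.193 ,  0.0578]), array([-0.085 , -0.4436, -0.1761])), (array([ 0.5074, -0.0872,  0.0461]), array([-0.0631, -0.3378, -0.1878])), (array([0.5704, 0.2503, 0.1455]), array([-0.0001, -0.0003, -0.0884])), (array([ 0.4837, -0.1952,  0.0017]), array([-0.0868, -0.4458, -0.2322])), (array([0.5623, 0.1769, 0.072 ]), array([-0.0082, -0.0737, -0.1619])), (array([0.5402, 0.2697, 0.04  ]), array([-0.0303,  0.0191, -0.1939]))]
```

Call:
arm_command --series '[{"x": 2,"y": -10,"z": 0,"rx": 0,"ry": 0,"rz": 0},{"x": 8,"y": -35,"z": 0,"rx": 0,"ry": 0,"rz": 0},{"x": 16,"y": -70,"z": 0,"rx": 0,"ry": 0,"rz": 0},{"x": 25,"y": -110,"z": 0,"rx": 0,"ry": 0,"rz": 0},{"x": 35,"y": -150,"z": 0,"rx": 0,"ry": 0,"rz": 0},{"x": 44,"y": -190,"z": 0,"rx": 0,"ry": 0,"rz": 0},{"x": 53,"y": -230,"z": 0,"rx": 0,"ry": 0,"rz": 0},{"x": 62,"y": -270,"z": 0,"rx": 0,"ry": 0,"rz": 0},{"x": 72,"y": -310,"z": 0,"rx": 0,"ry": 0,"rz": 0},{"x": 81,"y": -350,"z": 0,"rx": 0,"ry": 0,"rz": 0},{"x": 88,"y": -380,"z": 0,"rx": 0,"ry": 0,"rz": 0},{"x": 92,"y": -397,"z": 0,"rx": 0,"ry": 0,"rz": 0},{"x": 92.6,"y": -400.6,"z": 0,"rx": 0,"ry": 0,"rz": 0},{"x": 92.6,"y": -400.6,"z": 0,"rx": 0,"ry": 0,"rz": 0},{"x": 92.6,"y": -400.6,"z": 0,"rx": 0,"ry": 0,"rz": 0},{"x": 92.6,"y": -400.6,"z": 0,"rx": 0,"ry": 0,"rz": 0}]'

```text
time: 28.45
tool_pos: [0.5777, -0.1588, 0.2348]
tool_rot: [3.141, 0.0, -2.897]
contact_force: [-0.2, -0.3, -1.3]
opening: 0.0141
grip_force: 30.0
```

```bash
python3 - <<'E'
from h import *
np.set_printoptions(precision=4,suppress=True)
o=observe();T=o["tool_pos"];print(T,rel(.5771,-.1605,.151,-2.8987),o["time"])
for n in("wrist","side"):
    p=read_camera(n)
    for q in("burnisher","point_tip","block_hole","block"):
        for m in mark_of(p,q)[:3]:
            d=np.array(m["point"])-T
            if np.hypot(*d[:2])<.06: print(n,q,np.array(m["point"]),d*1000,m["confidence"])
    if n=="wrist":
        im=p["pixels"].copy()
        for P in(T+[0,0,-.1359],T+[0,0,-.0909],[T[0],T[1],.060]):
            cv2.circle(im,tuple(np.round(proj(p,P)[0]).astype(int)),1,(0,255,0),-1)
        u,v=np.round(proj(p,T+[0,0,-.14])[0]).astype(int)
        cv2.imwrite("pics/w7.png",cv2.resize(im[v-60:v+60,u-80:u+80],(800,600),interpolation=cv2.INTER_CUBIC))
E
```

```text
[ 0.5777 -0.1588  0.2348] ([0.99, -1.59, 83.77], [0.03, 0.0, 0.11]) 28.45
wrist burnisher [ 0.575  -0.1546  0.1453] [ -2.6824   4.1542 -89.4703] 0.7
wrist point_tip [ 0.5764 -0.1583  0.0971] [  -1.2824    0.4542 -137.6703] 0.46
wrist block_hole [ 0.5795 -0.1614  0.0607] [   1.8176   -2.6458 -174.0703] 0.66
wrist block [ 0.5883 -0.2044 -0.001 ] [  10.6176  -45.6458 -235.7703] 0.86
side burnisher [ 0.5758 -0.1591  0.146 ] [ -1.8824  -0.3458 -88.7703] 0.49
side block_hole [ 0.5797 -0.1602  0.066 ] [   2.0176   -1.4458 -168.7703] 0.67
side block [ 0.5904 -0.2046 -0.0027] [  12.7176  -45.8458 -237.4703] 0.97
```

View pics/w7.png

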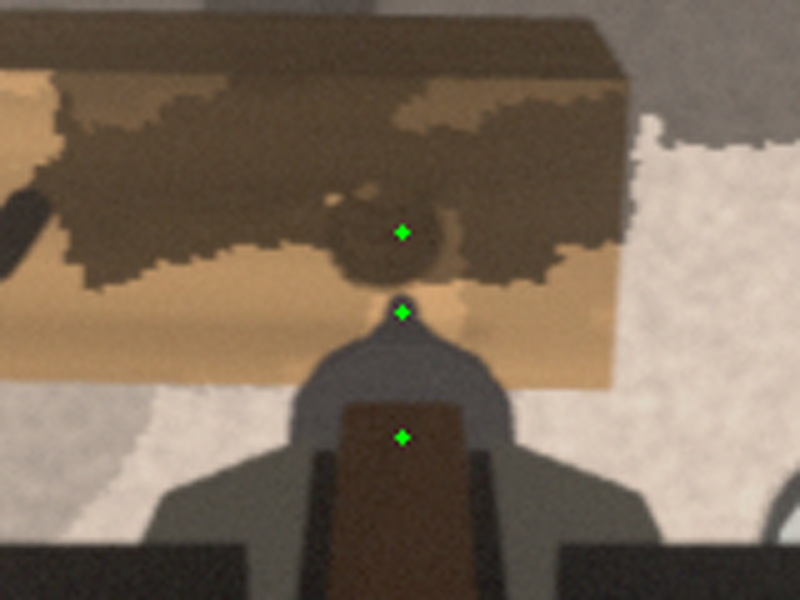

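The hole mouth is centred at about (385,235), with the axis projecting to (402,232) and the tip at (402,305). I'll shift −3 mm in tool y, then lower.

Call:
arm_command --series '[{"x": -0.5,"y": -3,"z": 5,"rx": 0,"ry": 0,"rz": 0},{"x": -0.5,"y": -3,"z": 15,"rx": 0,"ry": 0,"rz": 0},{"x": -0.5,"y": -3,"z": 25,"rx": 0,"ry": 0,"rz": 0},{"x": -0.5,"y": -3,"z": 35,"rx": 0,"ry": 0,"rz": 0},{"x": -0.5,"y": -3,"z": 42,"rx": 0,"ry": 0,"rz": 0},{"x": -0.5,"y": -3,"z": 48,"rx": 0,"ry": 0,"rz": 0},{"x": -0.5,"y": -3,"z": 48,"rx": 0,"ry": 0,"rz": 0}]'

```text
time: 29.65
tool_pos: [0.5784, -0.1629, 0.1856]
tool_rot: [3.14, -0.001, -2.899]
contact_force: [-0.4, -0.9, -1.4]
opening: 0.0138
grip_force: 30.0
```

Call:
arm_command --series '[{"x": 0,"y": 0,"z": 6,"rx": 0,"ry": 0,"rz": 0},{"x": 0,"y": 0,"z": 13,"rx": 0,"ry": 0,"rz": 0},{"x": 0,"y": 0,"z": 20,"rx": 0,"ry": 0,"rz": 0},{"x": 0,"y": 0,"z": 27,"rx": 0,"ry": 0,"rz": 0},{"x": 0,"y": 0,"z": 32,"rx": 0,"ry": 0,"rz": 0},{"x": 0,"y": 0,"z": 34,"rx": 0,"ry": 0,"rz": 0},{"x": 0,"y": 0,"z": 34,"rx": 0,"ry": 0,"rz": 0},{"x": 0,"y": 0,"z": 34,"rx": 0,"ry": 0,"rz": 0}]'

```text
time: 30.45
tool_pos: [0.5789, -0.1631, 0.1529]
tool_rot: [-3.141, 0.0, -2.899]
contact_force: [0.6, -0.3, -1.4]
opening: 0.0135
grip_force: 30.0
```

Call:
arm_command --series '[{"x": 0,"y": 0,"z": 1,"rx": 0,"ry": 0,"rz": 0},{"x": 0,"y": 0,"z": 2,"rx": 0,"ry": 0,"rz": 0},{"x": 0,"y": 0,"z": 2,"rx": 0,"ry": 0,"rz": 0},{"x": 0,"y": 0,"z": 2,"rx": 0,"ry": 0,"rz": 0}]'

```text
time: 30.85
tool_pos: [0.5789, -0.1631, 0.151]
tool_rot: [-3.141, 0.001, -2.899]
contact_force: [-0.4, 0.1, 1.7]
opening: 0.014
grip_force: 30.0
```

```bash
python3 f.py
```

```text
[-0.438   0.2578  1.8684  0.5789 -0.1631  0.151 ] 31.1 0.013517994338854119
```

The collar is down on the block, with force up by about 3 N. I'll release and rise.

Call:
arm_command --series '[{"x": 0,"y": 0,"z": 0,"rx": 0,"ry": 0,"rz": 0},{"x": 0,"y": 0,"z": 0,"rx": 0,"ry": 0,"rz": 0},{"x": 0,"y": 0,"z": 0,"rx": 0,"ry": 0,"rz": 0},{"x": 0,"y": 0,"z": 0,"rx": 0,"ry": 0,"rz": 0},{"x": 0,"y": 0,"z": -10,"rx": 0,"ry": 0,"rz": 0},{"x": 0,"y": 0,"z": -30,"rx": 0,"ry": 0,"rz": 0},{"x": 0,"y": 0,"z": -60,"rx": 0,"ry": 0,"rz": 0},{"x": 0,"y": 0,"z": -90,"rx": 0,"ry": 0,"rz": 0},{"x": 0,"y": 0,"z": -100,"rx": 0,"ry": 0,"rz": 0},{"x": 0,"y": 0,"z": -100,"rx": 0,"ry": 0,"rz": 0},{"x": 0,"y": 0,"z": -100,"rx": 0,"ry": 0,"rz": 0}]' --hand 36

```text
time: 32.2
tool_pos: [0.5783, -0.1629, 0.2497]
tool_rot: [3.14, -0.001, -2.899]
contact_force: [-0.2, 0.5, -0.7]
opening: 0.0358
grip_force: 0.0
```

```bash
python3 - <<'E'
from h import *
np.set_printoptions(precision=4,suppress=True)
o=observe();print(o["tool_pos"],o["time"],o["contact_force"])
ims=[]
for n in("wrist","side"):
    p=read_camera(n)
    for q in("burnisher","block_hole","cover_rib"):
        for m in mark_of(p,q)[:3]: print(n,q,np.array(m["point"]),m["confidence"])
    im=p["pixels"];u,v=np.round(proj(p,[.5785,-.163,.08])[0]).astype(int)
    u=min(max(u,100),540);v=min(max(v,120),360)
    ims.append(cv2.resize(im[v-120:v+120,u-80:u+80],(400,600),interpolation=cv2.INTER_CUBIC))
cv2.imwrite("pics/end.png",np.hstack(ims))
E
```

```text
[ 0.5783 -0.1629  0.2497] 32.2 [-0.1793  0.5416 -0.7189]
wrist burnisher [ 0.5758 -0.1619  0.0612] 0.89
wrist burnisher [ 0.5085 -0.0901  0.0481] 0.65
wrist burnisher [ 0.4844 -0.1909  0.0586] 0.6
wrist block_hole [ 0.5766 -0.1619  0.0581] 0.89
wrist cover_rib [ 0.4393 -0.0315  0.0003] 0.74
side burnisher [ 0.4862 -0.1951  0.0575] 0.79
side burnisher [ 0.5801 -0.168   0.0612] 0.65
side burnisher [ 0.5049 -0.0871  0.0443] 0.61
side block_hole [ 0.5774 -0.1629  0.0659] 0.83
side cover_rib [0.5633 0.1755 0.074 ] 0.71
```

View pics/end.png

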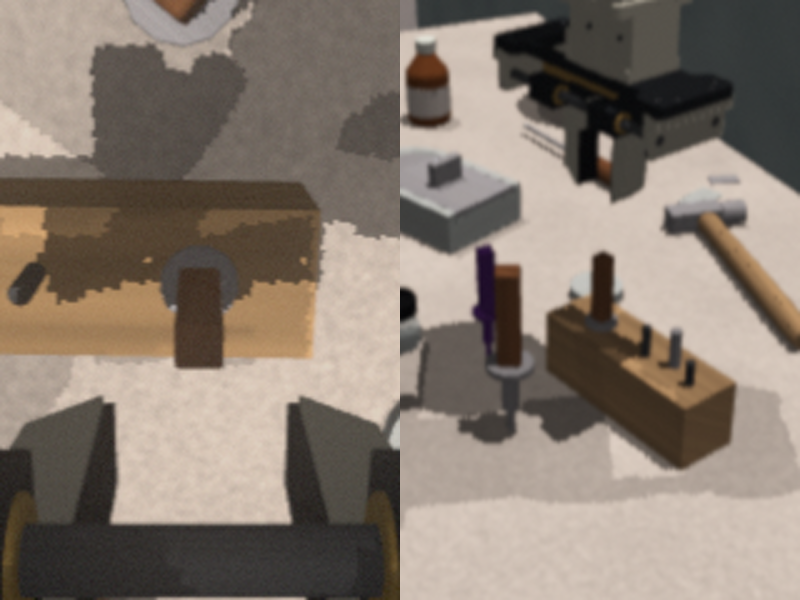

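The burnisher stands upright in its hole with the collar down: wrist view (200,285), side view (602,290). The rib is still at its closed position, and the gripper is clear of everything.

```bash
python3 -c "
from cell import *
print(hand_in())"
```

```text
the job is handed in; nothing more can be done
None
```

The job is handed in at about 32 s of the 72 s allowed: the cover was slid home to its stop, the seam was followed in one pass with the spring in about 4 mm, and the burnisher stands back upright in its hole; `hand_in()` gave no verdict, so success is not confirmed.

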